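# Seat the child-safe bottle in its keyed stand and open its push-and-turn cap

### The arm

A 6-joint arm with a two-finger parallel gripper is mounted at the origin on the work surface. World frame = base frame: x ahead of the robot, y to its left, z up, the work surface at z = 0. Lengths are in m, angles in rad, forces in N, time in s.
With the tool pointing down it reaches from about 0.275 to 0.75 m from the base axis. Payload 10.2 kg.
Tool frame: the origin (TCP) lies midway between the tips of the shut fingers; the grasp point (between the pads) lies 19 mm behind it (env.hold_point_z is the distance from the TCP to the grasp point, in m); x points along the fingers, z is the direction in which the jaws open and shut, and the axes are right-handed (so a half turn about x gives the same grasp; the last joint's range is limited). The gripper opens to 85 mm and grips with 20 to 120 N. Pads are 22 mm wide; open, the fingers measure 114 mm over their backs; the gripper's body (76 mm by 85 mm) begins 54 mm behind the grasp point. The pads swing forward as they close: fully open they stand 13 mm farther back than shut.
Start: joints at [0.991, 0.313, 1.498, -0, 1.331, -0.223], TCP at [0.183, 0.492, 0.231] pointing down, gripper open.
Joint ranges: [-2.94, 2.94], [-0.97, 2.17], [0.19, 2.56], [-1.23, 4.37], [0.02, 3.11], [-2.88, 2.88]. Speed limits (rad/s): [2.39, 2.39, 3.01, 3.14, 3.14, 3.14].

### API

Orientations are given as a unit quaternion [x, y, z, w].
In Python, from bench import env, kinematics, monitor, eyes, job gives the robot as it stands. The module is installed in compiled form; this text tells all that it offers. Calls block until the motion is done:
- env.reach(position, orientation): joint-space move of the TCP to a pose.
- env.movel(position, velocity=0.15, frame=None, guard=None): straight line of the TCP; frame=None keeps the orientation; velocity is the mean speed in m/s. With guard (N) it stops when the force on the tool has changed by that much, and returns True; else False.
- env.set_joints(angles): joint-space move.
- env.release() and env.close_gripper(effort=None): open the fingers fully, or close them until they stop; effort is the grip in N (None keeps the last).
- env.hold(seconds).
- kinematics.ik(position, orientation): joint angles nearest the present ones, or None.
- monitor.sense(): the state.
- eyes.grab_frame(name): name is "scene" or "top" or "wrist"; returns a dict with "frame" (420x560x3 uint8, red, green, blue), "mtx" (3x3 intrinsics, pixels), "k1" (the pictures are not rectified: a ray, as slopes to the right and down, at radius r is drawn at 1 + k1 r^2 times it, then the intrinsics apply), "view" (4x4, takes a point from world to camera coordinates). Camera axes: x right, y down, z forward; pixel columns grow to the right and rows downward; lengths in m; the calibration is good to about 2 mm. A picture is of the moment at which its call begins. There is no depth.
A pose or a line that the arm cannot do raises env.MotionError and nothing moves.
- job.hand_in(): hands the job in, once; it reports no verdict.
The state is a dict: "clock": time; "joints": joint angles; "qvel": joint speeds; "joint_efforts": joint torques, N m; "position": TCP position; "ee_rot": TCP orientation; "contact_force": force on the tool from outside, world axes, zero at the start; "ft_torque": the same for the moment, N m; "finger_gap": opening from 0.0 (shut) to 1.0 (fully open).
Only numpy, scipy, OpenCV 4.12 (cv2) and the standard library are available. Lean on these libraries where they do the work, as an engineer would, in place of code of your own. Each camera call takes 0.05 s, during which the arm holds its last target. There are 200 camera calls.

### The job

Stand the capped orange child-safe bottle upright and fully home in the wooden stand, turned so that its red rib goes into the slot in the stand's wall. Then open its push-and-turn cap: press the white cap down, keep it pressed while you twist it anticlockwise (seen from above) to the stop, and lift it off. Finish while still gripping the cap level, a few centimetres clear of the neck and straight above the bottle, which stays home in the stand; do not put the cap down or let go, and leave the other toys where they are.

Things in the scene. Friction and masses are not known exactly. Their poses are not given: they have to be found in the camera images.
- bottle_mid (a point): Orange plastic bottle, loose, upright, cap on, about 0.22 kg. Point: middle of the capped bottle, 56 mm above its underside; z up. Body 54 mm (x) by 66 mm (y), 64 mm tall to the shoulder; round neck above, to 97 mm. A red rib, 10 mm wide (y), as tall as the body, sticks out 8 mm from the middle of the +x face (to x = 35 mm).
- cap_mid (a point): White round push-and-turn cap, 50 mm across, 28 mm tall, 40 g, locked on the neck at the start; may be gripped across at any yaw. Point: its centre (14 mm under its top), 42 mm above bottle_mid when closed. z up; x along the red mark on its top, which points to the red rib while locked. Capped bottle can be lifted by the cap (play 3 degrees, 1 mm).
- liner (a joint): How far the cap is pressed down, m: a spring pad inside the cap, 0 to 0.007 (bottomed); 4 N to start, 8 N at the bottom. Unpressed, the cap turns only a few degrees. Pressed 5 mm or more it turns anticlockwise seen from above, some 77 degrees, to a firm stop; it lifts freely from 62 degrees to the stop. Pressing may cease after the first 50 degrees.
- neck_top (a point): Top of the bottle's neck (30 mm diameter, 39 mm over its bayonet rim), on the bottle's axis, 97 mm above its underside, hidden in the closed cap; the closed cap's lower rim is 13 mm below this point. Axes as the bottle's.
- stand_seat (a point): Pale wooden stand fixed to the table. Point: centre of its recess floor, 8 mm above the table; z up. Recess 58 mm (x) by 70 mm (y); walls 16 mm above the floor, then lips flaring out up to 23 mm. An 18 mm slot in the middle of the +x wall takes the red rib: the bottle fits only with x along the stand's x; bottle_mid then is 56 mm above this point (play 3 degrees).
- stand_slot (a point): Red patch on the stand's base just outside the slot for the red rib, 43 mm along +x from the recess centre.
- bowl: Grey plastic dog bowl, 64 mm diameter, 22 mm tall, loose bystander; origin at the centre of its underside.
- cat: White ceramic sitting cat figure, about 45 mm wide and 61 mm tall, loose bystander; origin under its centre.
- chair: Blue plastic doll's garden chair, 44 mm square, 82 mm tall, loose bystander; origin under its centre.
- trowel: Small aluminium trowel with wooden handle, 120 mm long, 12 mm high, lying along its x axis, loose bystander.
- tin: Green painted tin, 52 mm diameter, 50 mm tall, loose bystander; origin at the centre of its underside.

How it is judged:
On the way, in this order (a step that is already met when the one before it is completed fails the run):
1. the bottle stands upright and home in the keyed stand, its cap still locked on (z of bottle_mid in the frame of stand_seat between 0.05 and 0.061 m and horizontal distance between bottle_mid and stand_seat below 0.01 m and angle between bottle_mid's own z axis and vertical below 0.08 rad and angle between the x axis of bottle_mid and the x axis of stand_seat, either way round below 0.15 rad and z of cap_mid in the frame of bottle_mid below 0.05 m and angle between the x axis of cap_mid and the x axis of bottle_mid, either way round below 0.25 rad), for 0.2 s.
2. with the bottle in the stand, the cap has begun to turn while pressed down (z of bottle_mid in the frame of stand_seat between 0.05 and 0.061 m and horizontal distance between bottle_mid and stand_seat below 0.01 m and angle between bottle_mid's own z axis and vertical below 0.08 rad and angle between the x axis of bottle_mid and the x axis of stand_seat, either way round below 0.15 rad and value of joint liner above 0.0035 m and angle between the x axis of cap_mid and the x axis of bottle_mid, either way round above 0.3 rad), for 0.05 s.
3. with the bottle in the stand, the cap, still on the neck, has been twisted open (z of bottle_mid in the frame of stand_seat between 0.05 and 0.061 m and horizontal distance between bottle_mid and stand_seat below 0.01 m and angle between bottle_mid's own z axis and vertical below 0.08 rad and angle between the x axis of bottle_mid and the x axis of stand_seat, either way round below 0.15 rad and z of cap_mid in the frame of bottle_mid below 0.055 m and angle between the x axis of cap_mid and the x axis of bottle_mid, either way round above 0.95 rad), for 0.05 s.
At the end, for the whole second after the job is handed in: Bottle in the stand (within 5 mm of fully down, 10 mm of centre, 0.08 rad of upright, 0.15 rad of its direction); fingers hold the cap still, clear of the bottle: lower rim 20 to 150 mm above the neck, within 30 mm of the bottle's axis sideways, tilt under 0.3 rad (z of bottle_mid in the frame of stand_seat between 0.05 and 0.061 m and horizontal distance between bottle_mid and stand_seat below 0.01 m and angle between bottle_mid's own z axis and vertical below 0.08 rad and angle between the x axis of bottle_mid and the x axis of stand_seat, either way round below 0.15 rad and z of cap_mid in the frame of bottle_mid between 0.075 and 0.21 m and horizontal distance between cap_mid and bottle_mid below 0.03 m and angle between cap_mid's own z axis and vertical below 0.3 rad and contact force between cap and the fingers above 1 N and contact force between cap and bottle below 0.1 N and linear speed of each of cap, bottle below 0.03 m/s); the arm keeps its last pose, push and grip.
It fails at once if a bystander toy was moved more than 3 cm (distance of any of bowl, cat, chair, trowel, tin from where it was at the start of the episode above 0.03 m).
It also fails if it takes over 48 s, if anything falls off the work surface, if the arm or the gripper's body presses on something with over 40 N, if the wrist force passes 120 N, or if a joint passes its speed limit or range.

## Working session

There is one attempt and no reset: what is moved stays moved. The work goes in short steps, each a Python script; the robot and the scene stay as the last script left them, time stands still between calls to the robot, and variables do not carry over. Pictures are saved under pics/ and viewed, about 8 in all and at most 12, crops included, and the job is handed in when it is done.

```bash
mkdir -p pics; cat > h.py <<'E'
import numpy as np, cv2
from bench import env, kinematics, monitor, eyes, job
from scipy.spatial.transform import Rotation as R
def snap(n,f):
    d=eyes.grab_frame(n); cv2.imwrite('pics/'+f+'.png',d['frame'][:,:,::-1]); np.savez('pics/'+f+'.npz',**d); return d
def load(f): return dict(np.load('pics/'+f+'.npz'))
def ray(d,uv):
    uv=np.float64(uv).reshape(-1,1,2)
    p=cv2.undistortPoints(uv,d['mtx'],np.array([float(d['k1']),0,0,0,0]))[:,0]
    V=d['view']; Rw=V[:3,:3]; c=-Rw.T@V[:3,3]
    return c,np.c_[p,np.ones(len(p))]@Rw
def onz(d,uv,z):
    c,r=ray(d,uv); return c+r*((z-c[2])/r[:,2])[:,None]
def proj(d,P):
    V=d['view']; rv=cv2.Rodrigues(V[:3,:3])[0]
    return cv2.projectPoints(np.float64(P).reshape(-1,1,3),rv,V[:3,3],d['mtx'],np.array([float(d['k1']),0,0,0,0]))[0][:,0]
def down(yaw): # tool x down; jaw axis z at yaw in world xy
    x=np.array([0,0,-1.]);z=np.array([np.cos(yaw),np.sin(yaw),0]);y=np.cross(z,x)
    return R.from_matrix(np.c_[x,y,z]).as_quat()
E
python3 - <<'E'
from h import *
a=snap('top','top0');b=snap('scene','sc0')
print(a['mtx'],a['k1'],a['view'],b['view'])
s=monitor.sense();print(s);print(R.from_quat(s['ee_rot']).as_matrix().round(2),env.hold_point_z)
E
```

```text
[[538.28568606   0.         271.64364854]
 [  0.         538.28568606 197.36038953]
 [  0.           0.           1.        ]] -0.1554073284951751 [[-0.01169024 -0.9999271  -0.00302218  0.01917556]
 [-0.99771117  0.01186554 -0.06657042  0.64610816]
 [ 0.06660143  0.00223704 -0.99777715  1.55029346]
 [ 0.          0.          0.          1.        ]] [[ 0.65419584  0.75622967  0.01202055 -0.44255842]
 [ 0.52931028 -0.44642521 -0.72148123 -0.26552774]
 [-0.54023923  0.47835262 -0.69232965  1.49395427]
 [ 0.          0.          0.          1.        ]]
{'clock': 0.1, 'joints': array([ 9.90596584e-01,  3.13388513e-01,  1.49831534e+00,  6.15053970e-06,
        1.33103921e+00, -2.23356096e-01]), 'qvel': array([ 3.32368361e-04,  8.23410483e-05, -2.47305832e-03,  5.64841836e-04,
       -1.97455890e-03,  2.59071178e-04]), 'joint_efforts': array([ 2.10432874e-03, -4.12901759e+01, -2.60142195e+01, -2.58838818e-04,
        3.09989300e-03, -3.55287068e-05]), 'position': array([0.18325568, 0.491741  , 0.23081238]), 'ee_rot': array([-0.40347395,  0.581179  ,  0.4031734 ,  0.58042308]), 'contact_force': array([ 0.49519943, -0.06077764,  0.09708139]), 'ft_torque': array([-0.00765396,  0.02917979,  0.02001293]), 'finger_gap': 1.0046581261778313}
[[-0.   -0.94  0.35]
 [-0.    0.35  0.94]
 [-1.    0.   -0.  ]] 0.0187
```

View pics/top0.png

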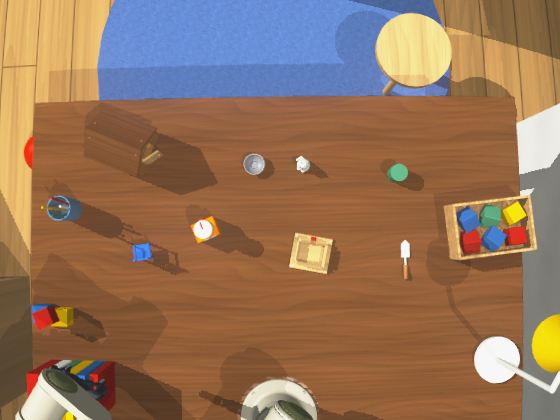

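View pics/sc0.png

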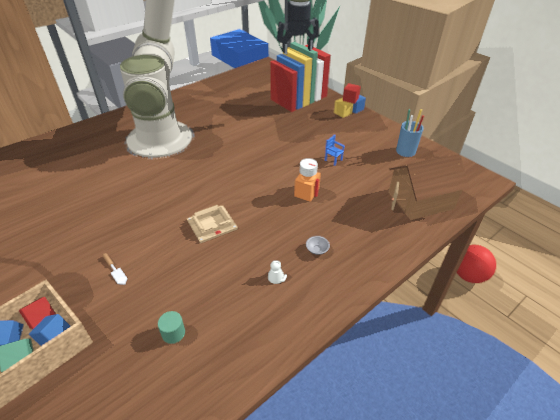

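Top view: the capped bottle is at about (204,230) with the red mark pointing up-right. The stand is at (312,253), with its red slot patch at (313,238) on the far (+x) side. The chair is at (142,252). The scene view agrees: bottle at (308,180), stand at (212,223). Next I'll measure both.

```bash
cat > m.py <<'E'
from h import *
d=load('top0'); im=d['frame']; hsv=cv2.cvtColor(im,cv2.COLOR_RGB2HSV)
def blobs(lo,hi,box,minA=4):
    u0,v0,u1,v1=box; m=np.zeros(im.shape[:2],np.uint8); m[v0:v1,u0:u1]=cv2.inRange(hsv,lo,hi)[v0:v1,u0:u1]
    n,l,s,c=cv2.connectedComponentsWithStats(m); return [(s[i,4],c[i],(l==i).astype(np.uint8)) for i in range(1,n) if s[i,4]>=minA]
def show(t,bl,z):
    for a,c,m in bl: print(t,a,c.round(1),onz(d,c,z)[0].round(4))
B=(180,205,230,255);S=(280,225,345,280)
show('white',blobs((0,0,170),(179,70,255),B),.112)
show('redB',blobs((0,150,100),(6,255,255),B,2)+blobs((172,150,90),(179,255,255),B,2),.112)
show('orange',blobs((7,160,120),(18,255,255),B),.064)
show('redS',blobs((0,150,90),(6,255,255),S)+blobs((172,150,90),(179,255,255),S,2),.008)
w=blobs((12,40,130),(30,190,255),S,10); show('wood',w,.02)
M=sum(x[2] for x in w); c=cv2.convexHull(np.argwhere(M)[:,::-1].astype(np.float32)); r=cv2.minAreaRect(c)
print(r,onz(d,cv2.boxPoints(r),.025).round(3),onz(d,[r[0]],.02))
big=np.hstack([cv2.resize(im[v0:v1,u0:u1],(400,400),interpolation=cv2.INTER_NEAREST) for u0,v0,u1,v1 in (B,(280,222,340,282))])
cv2.imwrite('pics/crop0.png',big[:,:,::-1])
E
python3 m.py
```

```text
white 269 [202.8 229. ] [0.5553 0.2017 0.112 ]
redB 8 [200.6 218.4] [0.5846 0.2076 0.112 ]
orange 120 [214.2 227.1] [0.5608 0.1755 0.064 ]
orange 18 [191.9 226.8] [0.5623 0.239  0.064 ]
orange 18 [198.2 240.2] [0.524  0.2213 0.064 ]
redS 19 [313.1 238.4] [ 0.525  -0.1087  0.008 ]
wood 3296 [310.4 251.6] [ 0.4869 -0.0995  0.02  ]
((312.0, 252.0), (54.0, 64.0), 90.0) [[ 0.565 -0.012  0.025]
 [ 0.563 -0.198  0.025]
 [ 0.406 -0.196  0.025]
 [ 0.409 -0.01   0.025]] [[ 0.48565961 -0.10400207  0.02      ]]
```

View pics/crop0.png

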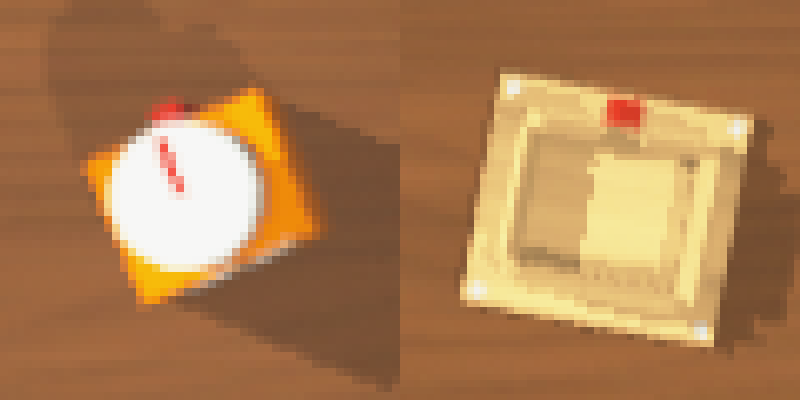

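The crop shows the bottle's mark and rib pointing up and slightly left, so its yaw is about +21°. The stand's corners are at crop (503,72), (752,118), (712,348), (462,300), so its yaw is about -10.5°. Now I'll compute both poses, choose the jaw yaw, and look from near.

```bash
python3 - <<'E'
from h import *
d=load('top0')
f=lambda c,o,s:np.array(o)+np.array(c)/s
c=onz(d,[f((185,195),(180,205),8)],.112)[0];print('cap',c)
co=np.array([(503,72),(752,118),(712,348),(462,300)],float)-[400,0]
W=onz(d,np.array([280,222])+co/(400/60),.028);print(W.round(4),W.mean(0))
v=W[0]+W[1]-W[2]-W[3];print('stand yaw',np.degrees(np.arctan2(v[1],v[0])),np.linalg.norm(W[0]-W[1]),np.linalg.norm(W[1]-W[2]))
print('patch',onz(d,[(313.1,238.4)],.010))
q=[]
for b in range(-180,180,20):
    r=[]
    for p,y in (((.5545,.201,.2),22),((.484,-.1,.2),-10.5),((.484,-.1,.2),66.5)):
        k=kinematics.ik(np.array(p),down(np.radians(y+b))); r.append(None if k is None else round(float(k[5]),2))
    print(b,r)
s=monitor.sense()
env.reach(np.array([.5545,.201,.25]),down(np.radians(-60+22)))
snap('wrist','w1');s=monitor.sense();print(s['clock'],s['joints'].round(2))
E
```

```text
cap [0.55425225 0.20082284 0.112     ]
[[ 0.5421 -0.0562  0.028 ]
 [ 0.5207 -0.1644  0.028 ]
 [ 0.4211 -0.1454  0.028 ]
 [ 0.4435 -0.0371  0.028 ]] [ 0.48185639 -0.10080495  0.028     ]
stand yaw -10.867854852723084 0.11026265592084265 0.10133103839399316
patch [[ 0.52505282 -0.10852587  0.01      ]]
-180 [None, None, 1.54]
-160 [2.56, 2.53, 1.19]
-140 [2.21, 2.19, 0.84]
-120 [1.86, 1.84, 0.49]
-100 [1.51, 1.49, 0.14]
-80 [1.16, 1.14, -0.21]
-60 [0.81, 0.79, -0.55]
-40 [0.46, 0.44, -0.9]
-20 [0.11, 0.09, -1.25]
0 [-0.23, -0.26, -1.6]
20 [-0.58, -0.61, -1.95]
40 [-0.93, -0.96, -2.3]
60 [-1.28, -1.31, -2.65]
80 [-1.63, -1.65, None]
100 [-1.98, -2.0, None]
120 [-2.33, -2.35, 2.59]
140 [-2.68, -2.7, 2.24]
160 [None, None, 1.89]
1.875 [0.15 0.45 1.26 0.   1.44 0.81]
```

View pics/w1.png

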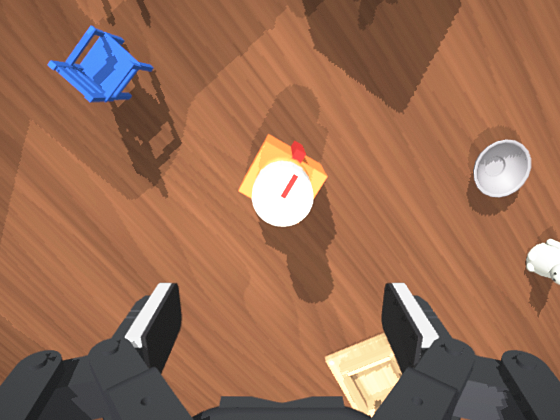

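The wrist view shows the cap disc at about (283,193). Its mark points up-right to the red rib at (298,152). The stand is at the lower right, and nothing is near the jaws. I'll refine the cap centre and yaw, and the stand centre, from these.

```bash
python3 - <<'E'
from h import *
d=load('w1');im=d['frame'];hsv=cv2.cvtColor(im,cv2.COLOR_RGB2HSV)
sl=np.zeros(im.shape[:2],np.uint8);sl[120:240,230:340]=255
w=cv2.inRange(hsv,(0,0,190),(179,60,255))&sl
c=cv2.convexHull(np.argwhere(w)[:,::-1].astype(np.float32))
P=onz(d,c[:,0],.112)[:,:2].astype(np.float32);(cx,cy),rr=cv2.minEnclosingCircle(P);print('cap',cx,cy,rr,P.min(0),P.max(0), P.mean(0))
red=(cv2.inRange(hsv,(0,140,90),(5,255,255))|cv2.inRange(hsv,(173,140,90),(179,255,255)))&sl
n,l,s,cc=cv2.connectedComponentsWithStats(red)
for i in range(1,n):
    if s[i,4]<15: continue
    px=np.argwhere(l==i)[:,::-1].astype(np.float32);Q=onz(d,px,.112)[:,:2]
    e=np.linalg.svd(Q-Q.mean(0))[2][0]; print(s[i],cc[i],onz(d,cc[i],.112)[0],onz(d,cc[i],.064)[0],np.degrees(np.arctan2(e[1],e[0])))
t=load('top0');co=np.array([(503,72),(752,118),(712,348),(462,300)],float)-[400,0]
for z in (.008,.028):
    W=onz(t,np.array([280,222])+co/(400/60),z);print(z,W.mean(0))
E
```

```text
cap 0.5567682385444641 0.20444941520690918 0.02801281027495861 [0.5301718  0.17689832] [0.5825538  0.23085906] [0.5578579  0.20437664]
[291 141  15  22 218] [297.68348624 151.06880734] [0.58809494 0.22436259 0.112     ] [0.58536614 0.21728545 0.064     ] -109.42653990598474
[282 175  15  23 104] [288.97115385 185.76923077] [0.56566298 0.20635706 0.112     ] [0.55908438 0.19618978 0.064     ] -157.46423589194265
0.008 [ 0.48109136 -0.10219868  0.008     ]
0.028 [ 0.48185639 -0.10080495  0.028     ]
```

```bash
python3 - <<'E'
from h import *
from scipy.optimize import least_squares
for f,z0,box in (('w1',1,(120,240,230,340)),('top0',1,(205,255,180,230))):
    d=load(f);im=d['frame'];hsv=cv2.cvtColor(im,cv2.COLOR_RGB2HSV)
    sl=np.zeros(im.shape[:2],np.uint8);a,b,c_,e=box;sl[a:b,c_:e]=255
    w=cv2.inRange(hsv,(0,0,185),(179,70,255))&sl
    n,l,s,c=cv2.connectedComponentsWithStats(w);i=1+s[1:,4].argmax()
    h=max(cv2.findContours((l==i).astype(np.uint8),0,cv2.CHAIN_APPROX_NONE)[0],key=len)
    h=cv2.convexHull(h)[:,0].astype(float)
    P=onz(d,h,.112)[:,:2]; cam=ray(d,h[:1])[0]; print(f,'cam',cam)
    # far side from the camera = true top rim; keep points on that half
    u=P.mean(0)-cam[:2]; u/=np.linalg.norm(u)
    for k in (-.01,0,.008):
        K=P[(P-P.mean(0))@u>k]
        r=least_squares(lambda x:np.linalg.norm(K-x,axis=1)-.025,P.mean(0));print(k,len(K),r.x,np.abs(r.fun).max())
E
```

```text
w1 cam [0.603995   0.26559955 0.39168546]
-0.01 21 [0.55528456 0.20195559] 0.0011323558425272058
0 17 [0.5552291  0.20179931] 0.0003420361405604179
0.008 14 [0.55516749 0.20183463] 0.0001693825743314427
top0 cam [0.54160174 0.00803967 1.58991704]
-0.01 10 [0.55571085 0.20276295] 0.0009704801486015956
0 7 [0.55593902 0.20279681] 0.000780665138410911
0.008 6 [0.55618113 0.20278344] 0.0006139653000201348
```

```bash
python3 - <<'E'
from h import *
q=down(np.radians(-60+22.5));p=np.array([.5553,.202])
env.reach(np.r_[p,.15],q)
print(env.movel(np.r_[p,.077],velocity=.1,guard=15))
env.close_gripper(effort=80);s=monitor.sense();print(s['clock'],s['finger_gap'],s['position'],s['contact_force'])
env.movel(np.r_[p,.157],velocity=.1);s=monitor.sense();print(s['clock'],s['finger_gap'],s['contact_force'])
q=down(np.radians(-60-10.9))
env.reach(np.array([.4815,-.1015,.18]),q)
s=monitor.sense();print(s['clock'],s['position'],s['contact_force'],s['ft_torque'],s['joints'].round(2))
snap('wrist','w2');snap('scene','sc2');t=snap('top','t2')
a=cv2.resize(load('sc2')['frame'][120:280,120:320],(500,400));b=load('w2')['frame']
cv2.imwrite('pics/v2.png',np.hstack([cv2.resize(b,(400,300)),cv2.resize(a,(375,300))])[:,:,::-1])
E
```

```text
False
3.675 0.5660317889246228 [0.55548856 0.20202841 0.07753095] [-1.03393537 -0.16871512  3.59558072]
4.625 0.5706032703860828 [ 0.10339296  0.13377696 -2.40440954]
5.8167 [ 0.4818193  -0.10075118  0.17989879] [ 0.00682236  0.34584221 -2.94140311] [-0.02836652 -0.00028912  0.00941057] [-0.44  0.29  1.67  0.    1.18  0.79]
```

View pics/v2.png

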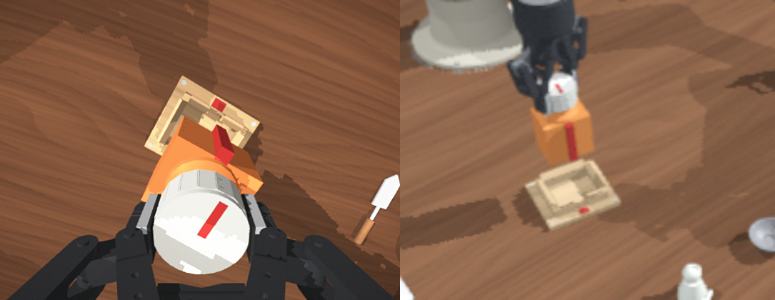

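The bottle is held by the cap with its rib facing the slot side. The stand's patch is visible in the wrist view at about (218,104) of the half-size picture. I'll check the cap yaw and the patch position with this view.

```bash
python3 - <<'E'
from h import *
d=load('w2');im=d['frame'];hsv=cv2.cvtColor(im,cv2.COLOR_RGB2HSV)
red=(cv2.inRange(hsv,(0,140,90),(5,255,255))|cv2.inRange(hsv,(173,140,90),(179,255,255)))
n,l,s,cc=cv2.connectedComponentsWithStats(red)
for i in range(1,n):
    if s[i,4]<30: continue
    px=np.argwhere(l==i)[:,::-1].astype(np.float32)
    for z in (.009,.2145):
        Q=onz(d,px,z)[:,:2];e=np.linalg.svd(Q-Q.mean(0),full_matrices=False)[2][0]
        print(s[i],z,Q.mean(0).round(4),np.degrees(np.arctan2(e[1],e[0])).round(1))
# wood outline corners visible
w=cv2.inRange(hsv,(14,40,150),(30,170,255)); n,l,s,cc=cv2.connectedComponentsWithStats(w);i=1+s[1:,4].argmax();print(s[i],cc[i])
h=cv2.approxPolyDP(cv2.convexHull(np.argwhere(l==i)[:,::-1].astype(np.int32)),6,True)[:,0];print(np.c_[h,onz(d,h,.008).round(4)])
E
```

```text
[296 137  21  20 225] 0.009 [ 0.525  -0.1094] -103.0
[296 137  21  20 225] 0.2145 [ 0.5474 -0.0868] -103.0
[ 297  175   32   56 1136] 0.009 [ 0.4779 -0.1319] -145.2
[ 297  175   32   56 1136] 0.2145 [ 0.5312 -0.0945] -145.2
[277 282  42  52 713] 0.009 [ 0.3691 -0.158 ] 169.2
[277 282  42  52 713] 0.2145 [ 0.494  -0.1035] 169.2
[ 202  106  162  112 6480] [279.93395062 163.22592593]
[[ 3.630e+02  1.700e+02  5.223e-01 -1.651e-01  8.000e-03]
 [ 3.390e+02  2.070e+02  4.830e-01 -1.578e-01  8.000e-03]
 [ 2.250e+02  2.170e+02  4.389e-01 -6.100e-02  8.000e-03]
 [ 2.020e+02  2.040e+02  4.441e-01 -3.730e-02  8.000e-03]
 [ 2.550e+02  1.060e+02  5.428e-01 -5.690e-02  8.000e-03]]
```

Wrist and top views agree: the stand is at (0.482,-0.1015) with yaw -10.8°, and the cap mark is at -10.8°. Inserting.

```bash
python3 - <<'E'
from h import *
p=np.array([.4818,-.1016]);q=down(np.radians(-60-10.9))
env.movel(np.r_[p,.12],velocity=.1,frame=q);env.hold(.2)
s=monitor.sense();print(s['clock'],s['position'],s['contact_force'])
g=env.movel(np.r_[p,.0835],velocity=.03,guard=10);s=monitor.sense();print(g,s['clock'],s['position'],s['contact_force'],s['ft_torque'])
env.hold(.3);s=monitor.sense();print(s['position'],s['contact_force'],s['ft_torque'],s['finger_gap'])
snap('wrist','w3');snap('scene','sc3')
a=load('sc3')['frame'][150:270,140:300];b=load('w3')['frame']
cv2.imwrite('pics/v3.png',np.hstack([cv2.resize(b,(400,300)),cv2.resize(a,(400,300))])[:,:,::-1])
E
```

```text
6.9167 [ 0.48205872 -0.10168883  0.12055329] [ 0.18672442  0.06799016 -2.08602747]
False 8.2833 [ 0.48196006 -0.10164052  0.08397041] [-2.62507993  1.62354933  4.9082813 ] [0.19994212 0.39539687 0.02330647]
[ 0.48194585 -0.10163486  0.08393501] [-2.35812266  0.22740487  4.64517577] [ 0.15715721  0.34738651 -0.00495308] 0.5705796380465796
```

View pics/v3.png

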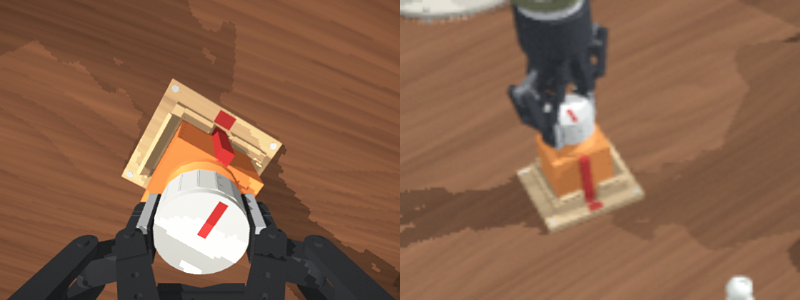

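The bottle is down in the stand with the rib in the slot: the rib lines up with the patch at scene-crop (590,205), and the force rose 7 N at the expected height. Next I'll press and twist in stages.

```bash
python3 - <<'E'
from h import *
p=np.array([.4818,-.1016])
def st(t):
    s=monitor.sense();print(t,s['clock'],s['position'].round(4),s['contact_force'].round(1),s['ft_torque'].round(2),round(s['finger_gap'],3),s['joints'][5].round(3));return s
g=env.movel(np.r_[p,.0755],velocity=.02,guard=14);print(g);env.hold(.2);s=st('pressed')
j0=np.array(s['joints']);pos=s['position']
for a in (20,50):
    k=kinematics.ik(np.array(pos),down(np.radians(-60-10.9+a)));print((k-j0).round(3))
    env.set_joints(k);env.hold(.1);st(a)
snap('wrist','w4');cv2.imwrite('pics/w4s.png',load('w4')['frame'][:,:,::-1])
E
```

```text
True
pressed 9.2333 [ 0.4819 -0.1016  0.0789] [-2.8  0.8  9.4] [0.21 0.56 0.01] 0.569 0.791
[-0.     0.    -0.     0.     0.001 -0.349]
20 9.7583 [ 0.4828 -0.1021  0.0799] [-0.1  0.6  6.7] [0.04 0.07 0.01] 0.57 0.442
[-0.     0.    -0.     0.     0.001 -0.873]
50 10.425 [ 0.4829 -0.1021  0.0799] [0.6 0.5 6.8] [ 0.03  0.03 -0.03] 0.57 -0.081
```

View pics/w4s.png

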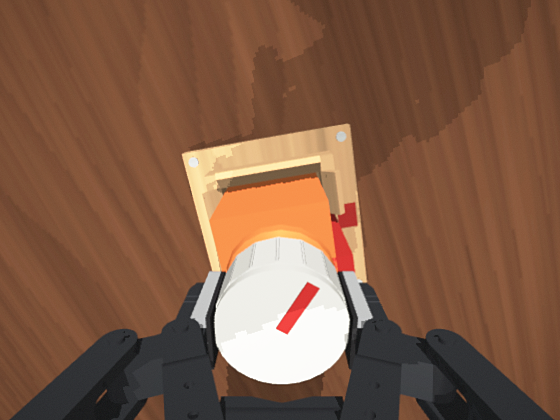

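The cap turned with the jaws: the mark is unchanged in the gripper frame, (283,330)→(312,288). The rib and bottle stayed aligned with the stand. Now on to the stop, then lift.

```bash
python3 - <<'E'
from h import *
def st(t):
    s=monitor.sense();print(t,s['clock'],s['position'].round(4),s['contact_force'].round(1),s['ft_torque'].round(2),round(s['finger_gap'],3),s['joints'][5].round(3));return s
for a in (70,76,79):
    k=kinematics.ik(np.array([.4821,-.1018,.0785]),down(np.radians(-60-10.9+a)))
    env.set_joints(k);env.hold(.15);s=st(a)
    if abs(s['ft_torque'][2])>.6: break
snap('wrist','w5')
g=env.movel(np.r_[s['position'][:2],.105],velocity=.04,guard=14);print(g);st('lift')
snap('wrist','w6');snap('scene','sc6')
cv2.imwrite('pics/v6.png',np.hstack([cv2.resize(load('w5')['frame'],(400,300)),cv2.resize(load('w6')['frame'],(400,300))])[:,:,::-1])
E
```

```text
70 11.05 [ 0.4832 -0.1023  0.0796] [0.7 0.5 8.2] [0.09 0.05 0.03] 0.564 -0.431
76 11.45 [ 0.4831 -0.1023  0.0796] [ 0.5 -0.3  7.5] [0.   0.1  0.04] 0.57 -0.535
79 11.85 [ 0.4832 -0.1023  0.0796] [ 0.7 -0.4  6.7] [ 0.03  0.   -0.01] 0.571 -0.588
False
lift 12.7167 [ 0.483  -0.1022  0.1048] [ 0.3  0.6 -0.9] [-0.03 -0.    0.03] 0.567 -0.588
```

View pics/v6.png

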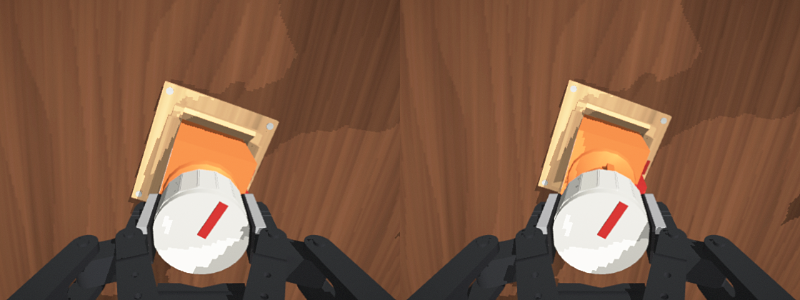

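The neck is now visible below the lifted cap (right picture, about (605,165)), and the load fell to 0.9 N, so the cap is off and the bottle stayed. I'll lift to the final height and check.

```bash
python3 - <<'E'
from h import *
env.movel(np.array([.4825,-.1018,.150]),velocity=.06);env.hold(.5)
s=monitor.sense();print(s['clock'],s['position'],s['contact_force'],s['finger_gap'],abs(s['qvel']).max())
snap('wrist','w7');snap('scene','sc7')
a=load('sc7')['frame'][130:280,120:320];b=load('w7')['frame']
cv2.imwrite('pics/v7.png',np.hstack([cv2.resize(b,(400,300)),cv2.resize(a,(400,300))])[:,:,::-1])
E
```

```text
14.2167 [ 0.48248974 -0.10179281  0.14995434] [-0.56284957  0.61843408 -1.47556042] 0.5671130564283354 0.0023969890475014815
```

View pics/v7.png

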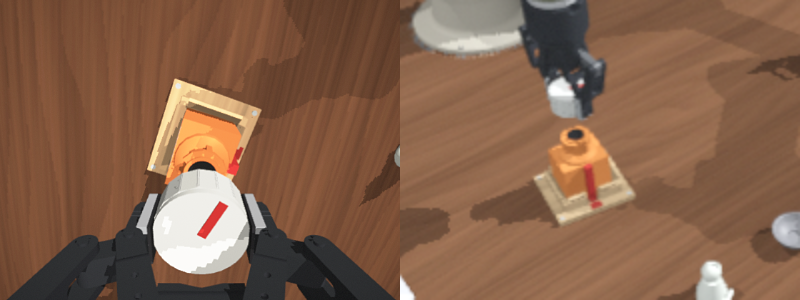

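The bottle stands home with its rib at the patch (scene crop (590,190)). Its open neck is at (575,135), and the cap is held level above it at (565,98). Handing in.

```bash
python3 -c "
from h import *
print(job.hand_in())"
```

```text
the job is handed in; nothing more can be done
None
```

I handed the job in at about 14 s of the 48 s allowed; no verdict is reported. The bottle is standing in the stand, and the gripper is holding the cap above it.

**What I did:** I gripped the cap at 80 N, carried the bottle over and turned it about 33°. I lowered it into the stand, pressed the cap to about 7–9 N and twisted it 79° anticlockwise. I then lifted the cap straight up.

**Last checks:**
- **Bottle:** the wrist and scene pictures show it upright in the stand, with its red rib at the slot patch and its neck open.
- **Cap:** it is still gripped, level and straight above the neck, about 50 mm clear by the tool height. The arm was still.
- **Load:** the tool carries only about 1–1.5 N, less than the bottle weighs, so the bottle was left behind.
- **Other toys:** I saw no sign that any moved, and the arm kept clear of them, but I did not measure them.

**Uncertain points:**
- **Press depth:** I could only infer it from force and height. It came out at about 5–6.5 mm during the twist, against the 5 mm needed. The cap did turn and lift off freely.
- **Stop:** I felt no clear torque rise at 79°, so contact with the firm stop was not confirmed.

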